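# Thread the alignment rod through the probe guide

## Task

On the small aluminium probe-guide fixture, first swing the blue latch fully open (about a quarter turn) to uncover the upper guide bushing. Then take the steel alignment rod with the yellow handle out of its round white holder and lower it, point down, through the upper bushing and on through the lower one. Finish still holding the rod by its handle, upright and still, with its point sticking out well below the lower bushing but clear of the base plate, the latch still open, and leave the cup, the tube rack and the bottle where they stand.

Things in the scene. Friction and masses are not known exactly. Their poses are not given: they have to be found in the camera images.
- fixture: probe-guide fixture, fixed to the bench: grey base plate 110 x 150 mm, top at 10 mm height; an aluminium column (50 x 40 mm, centred 50 mm along +y of the fixture, top 115 mm high) carries two horizontal bracket plates 50 x 60 mm, 12 mm thick, one above the other, each with a vertical guide bore ringed in brass. Bore 13 mm diameter with a 3 mm lead-in chamfer at the top. Origin on the bore axis at bench level; z up along the bores, +y towards the column
- upper_bush (a point): centre of the mouth of the upper bore, at the top face of the upper bracket, 115 mm above the bench (bore goes down to 103 mm). Axes as the fixture
- lower_bush (a point): centre of the mouth of the lower bore, at the top face of the lower bracket, 65 mm above the bench (bore goes down to 53 mm), straight below the upper bore. Axes as the fixture
- latch (a joint): blue latch, a flat 6 mm thick arm lying just above the upper bracket (its top face 122 mm above the bench), turning about a vertical pin on the column top. 0 = shut over the upper bore, arm pointing to -y of the fixture; grows as it swings clockwise seen from above, to its stop at 1.6 rad (arm pointing to -x of the fixture). Light friction (about 1 N at the knob); it stays where it is left. Starts at 0 to 0.2
- latch_knob (a point): top centre of the red upright round knob at the end of the latch: 14 mm diameter, stands 24 mm above the arm, its top 146 mm above the bench, 82 mm from the hinge pin
- latch_hinge (a point): the latch's vertical hinge pin, 50 mm along +y of the fixture from the bore axis, at the arm's top face
- rod: loose steel alignment rod, about 0.1 kg: round shaft 10 mm diameter, 120 mm long, with a tapered point (6 mm wide at its end, 6 mm long), then a round yellow handle 22 mm diameter and 32 mm tall on top. Origin at the centre of the point's end; z runs up along the rod to the handle. It starts standing upright in the holder, its point 20 mm above the bench, 40 mm deep in the hole
- rod_handle (a point): centre of the yellow handle, 136 mm above the rod's point end
- holder: round white holder, fixed, 72 mm diameter, 60 mm high, with one 12 mm hole in its centre (floor of the hole at 20 mm); the grey dots around it are only printed. Origin at the centre of its underside
- cup: bystander: specimen cup with a red screw lid, 60 mm diameter, 64 mm tall. Origin at the centre of its underside
- tube_rack: bystander: purple tube rack 140 x 60 mm, with capped tubes up to 96 mm high. Origin at the centre of its underside
- reagent: bystander: white reagent bottle with a blue cap, 64 mm diameter, 120 mm tall. Origin at the centre of its underside
Mind the look-alikes: they are no part of the job. Of the things shaped like the fixture, the grey one is meant. Of the things shaped like the rod, the steel one is meant.

How it is judged:
By the outcome, as a careful person would: the job done as asked, in the order asked, and still so for the second after the job is handed in, while the arm keeps its last pose, push and grip.
It also fails if it takes over 64 s, if anything falls off the work surface, if the arm or the gripper's body presses on something with over 40 N, if the wrist force passes 120 N, or if a joint passes its speed limit or range.

## Robot

A 6-joint arm with a two-finger parallel gripper is mounted at the origin on the work surface. World frame = base frame: x ahead of the robot, y to its left, z up, the work surface at z = 0. Lengths are in m, angles in rad, forces in N, time in s.
With the tool pointing down it reaches from about 0.35 to 0.85 m from the base axis. Payload 8.1 kg.
Tool frame: the origin (TCP) lies on the centre line of the jaws, within the pads' length; the fingertips stand 14 mm ahead of it and the grasp point (between the pads) lies 5 mm behind it; x points along the fingers, y is the direction in which the jaws open and shut, and the axes are right-handed (so a half turn about x gives the same grasp; the last joint's range is limited). The gripper opens to 85 mm and grips with 20 to 120 N. Pads are 22 mm wide; open, the fingers measure 114 mm over their backs; the gripper's body (76 mm by 85 mm) begins 54 mm behind the grasp point. The pads swing forward as they close: fully open they stand 13 mm farther back than shut.
Start: joints at [-0.085, 0.13, 1.488, -0, 1.523, -0.085], TCP at [0.6, 0, 0.245] pointing down, gripper open.
Joint ranges: [-2.96, 2.96], [-0.89, 2.26], [0.02, 2.5], [-1.34, 4.48], [0, 2.73], [-2.66, 2.66]. Speed limits (rad/s): [2.39, 2.39, 2.79, 3.14, 3.14, 3.14].

## Interface

Orientations are given as a unit quaternion [w, x, y, z].
In Python, from station import robot, sense, camera, job gives the robot as it stands. Calls block until the motion is done:
- robot.move_pose(position, orientation): joint-space move of the TCP to a pose.
- robot.servo_line(position, velocity=0.15, orientation=None): straight line of the TCP; orientation=None keeps the orientation; velocity is the mean speed in m/s.
- robot.set_joints(angles): joint-space move.
- robot.gripper_to(opening, newtons=None): finger opening in m; newtons is the grip in N (None keeps the last); returns when the fingers have stopped.
- robot.sleep(seconds).
- robot.ik(position, orientation): joint angles nearest the present ones, or None.
- sense(): the state.
- camera(name): name is "scene" or "side" or "wrist"; returns a dict with "image" (384x512x3 uint8, red, green, blue), "z_map" (384x512 float32, m along the optical axis (not along the pixel's ray), 0 where there is no reading), "fx", "fy", "cx", "cy" (pixels), "k1" (the pictures are not rectified: a ray, as slopes to the right and down, at radius r is drawn at 1 + k1 r^2 times it, then the intrinsics apply), "R" (3x3) and "t" (3): a world point X has camera coordinates R X + t; the wrist camera has in their place "mount" (4x4, takes a point from camera to tool coordinates, whose origin is the TCP and whose axes are the tool frame's). Camera axes: x right, y down, z forward; pixel columns grow to the right and rows downward; lengths in m; the calibration is good to about 2 mm. A picture is of the moment at which its call begins: read the wrist's pose just before it.
A pose or a line that the arm cannot do raises robot.IKError and nothing moves.
- job.close_job(): hands the job in, once; it reports no verdict.
The state is a dict: "clock": time; "qpos": joint angles; "qvel": joint speeds; "tau": joint torques, N m; "eef_pos": TCP position; "eef_rot": TCP orientation; "contact_force": force on the tool from outside, world axes, zero at the start; "moment": the same for the moment, N m; "finger_gap": finger opening in m.
Only numpy, scipy, OpenCV 4.12 (cv2) and the standard library are available. Lean on these libraries where they do the work, as an engineer would, in place of code of your own. Each camera call takes 0.05 s, during which the arm holds its last target. There are 200 camera calls.

## Working session

There is one attempt and no reset: what is moved stays moved. The work goes in short steps, each a Python script; the robot and the scene stay as the last script left them, time stands still between calls to the robot, and variables do not carry over. Pictures are saved under pics/ and viewed, about 8 in all and at most 12, crops included, and the job is handed in when it is done.

```bash
mkdir -p pics
cat > h.py <<'E'
import numpy as np, cv2
from station import robot, sense, camera, job
from scipy.spatial.transform import Rotation as Ro
def save(c,name,crop=None,s=1):
    im=c["image"][:,:,::-1]
    if crop: u0,v0,u1,v1=crop; im=im[v0:v1,u0:u1]
    cv2.imwrite("pics/"+name+".png",cv2.resize(im,None,fx=s,fy=s,interpolation=cv2.INTER_CUBIC))
def Rq(q): return Ro.from_quat(np.r_[q[1:],q[0]]).as_matrix()
def ray(c,u,v,st=None):
    d=np.array([(u-c["cx"])/c["fx"],(v-c["cy"])/c["fy"]]); p=d.copy()
    for _ in range(20): p=d/(1+c["k1"]*(p@p))
    r=np.array([p[0],p[1],1.])
    if "R" in c: return -c["R"].T@c["t"], c["R"].T@r
    M=np.array(c["mount"]); W=Rq(st["eef_rot"])
    return W@M[:3,3]+st["eef_pos"], W@M[:3,:3]@r
def atz(c,u,v,z,st=None):
    o,d=ray(c,u,v,st); return o+d*(z-o[2])/d[2]
def dep(c,u,v,st=None):
    o,d=ray(c,u,v,st); return o+d*c["z_map"][int(round(v)),int(round(u))]
def proj(c,X,st=None):
    if "R" in c: p=c["R"]@X+c["t"]
    else:
        M=np.array(c["mount"]);W=Rq(st["eef_rot"]); p=M[:3,:3].T@(W.T@(np.array(X)-st["eef_pos"])-M[:3,3])
    a=p[:2]/p[2]; a=a*(1+c["k1"]*(a@a)); return np.array([a[0]*c["fx"]+c["cx"],a[1]*c["fy"]+c["cy"]])
E
python3 - <<'E'
from h import *
import pickle
print(sense())
for n in("scene","side","wrist"):
    c=camera(n); pickle.dump(c,open(n+".pkl","wb"))
    print(n,{k:v for k,v in c.items() if k not in("image","z_map")})
    save(c,n+"0",s=1.5)
E
```

```text
{'clock': 0.0, 'qpos': array([-8.53805605e-02,  1.31165190e-01,  1.48928116e+00, -4.33232895e-06,
        1.52305402e+00, -8.54346077e-02]), 'qvel': array([-3.82875611e-05, -1.19881913e-03, -3.78241899e-04,  1.78100721e-03,
       -3.10704448e-05,  2.15619608e-04]), 'tau': array([-1.90700346e-03, -5.69404185e+01, -5.00557995e+01, -2.19391650e-04,
        1.44415747e-02,  7.24149572e-05]), 'eef_pos': array([5.99456384e-01, 7.90097168e-05, 2.44241010e-01]), 'eef_rot': array([ 0.49949845,  0.49955053,  0.50052822, -0.50042188]), 'contact_force': array([-0.28771506, -0.6655756 , -0.47312145]), 'moment': array([-0.07841122,  0.00314343, -0.00159858]), 'finger_gap': 0.08567382398800458}
scene {'fx': 461.15723155786503, 'fy': 461.15723155786503, 'cx': 251.13611976233557, 'cy': 199.87136873259422, 'k1': -0.15004600186864617, 'R': array([[ 0.05432678,  0.998512  , -0.00473048],
       [ 0.84990176, -0.04872693, -0.52468341],
       [-0.52413318,  0.02448392, -0.85128429]]), 't': array([-0.0171177 , -0.42700429,  1.89827938])}
side {'fx': 395.4761113518824, 'fy': 395.4761113518824, 'cx': 259.50499625182374, 'cy': 189.32802016819574, 'k1': 0.0297424876538038, 'R': array([[ 0.8336742 , -0.55183947, -0.02145997],
       [-0.31986878, -0.45082511, -0.83333108],
       [ 0.45019028,  0.701591  , -0.55235748]]), 't': array([-0.45162553,  0.25164183,  1.09684479])}
wrist {'fx': 296.5597437380809, 'fy': 296.5597437380809, 'cx': 255.0738308853002, 'cy': 191.45473066696027, 'k1': -0.021138979848485555, 'mount': array([[-3.83180685e-04, -2.69784034e-01,  9.62920780e-01,
        -1.29934978e-01],
       [ 9.99999587e-01,  6.89624588e-04,  5.91149596e-04,
         6.25912571e-04],
       [-8.23536569e-04,  9.62920609e-01,  2.69783658e-01,
        -6.95418649e-02],
       [ 0.00000000e+00,  0.00000000e+00,  0.00000000e+00,
         1.00000000e+00]])}
```

View pics/scene0.png

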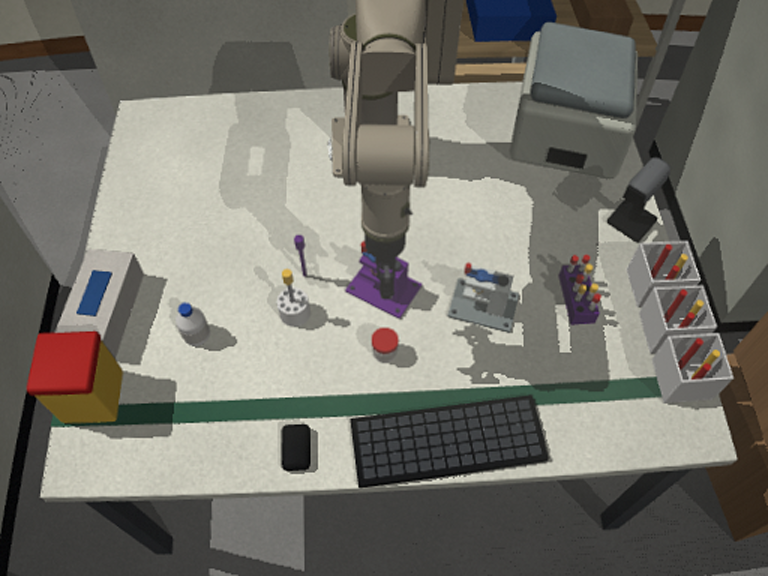

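View pics/side0.png

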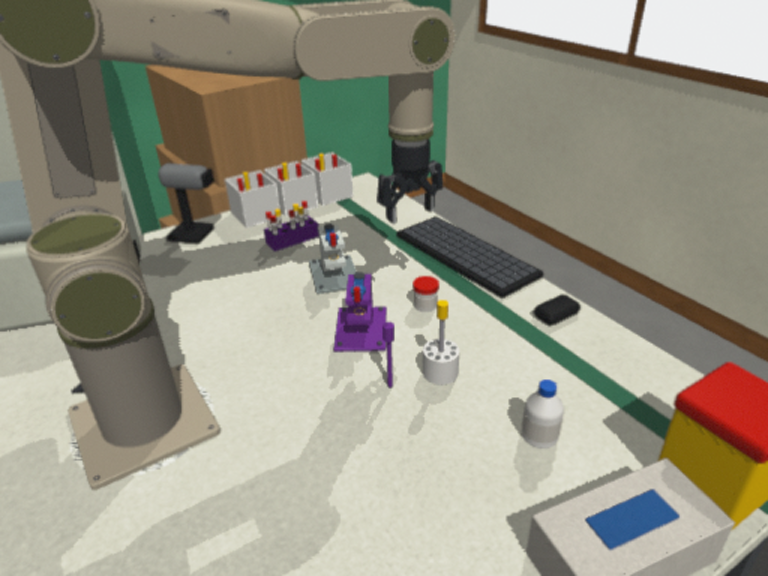

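Scene picture (×1.5): the fixture shapes are purple at (385,285) and grey at (485,295), and the grey one is meant. The rod shapes are purple, standing at (300,255), and steel with a yellow handle in the white holder at (288,290), and the steel one is meant. I'll confirm both in one enlarged crop.

Run:
```python
from h import *
import pickle
c=pickle.load(open("scene.pkl","rb"))
a=c["image"][150:225,175:255,::-1]; b=c["image"][165:225,290:355,::-1]
A=cv2.resize(a,(400,375),interpolation=cv2.INTER_CUBIC); B=cv2.resize(b,None,fx=6,fy=6,interpolation=cv2.INTER_CUBIC)
B=np.pad(B,((0,15),(0,0),(0,0))) ; cv2.imwrite("pics/crop1.png",np.hstack([A,B]))
```

```text
(no output)
```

View pics/crop1.png

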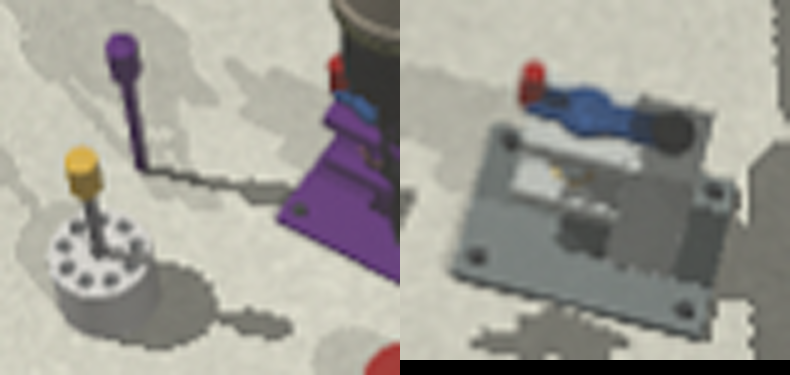

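Run:
```python
from h import *
import pickle
c=pickle.load(open("scene.pkl","rb"))
R=lambda x,y:((x-400)/6+290,y/6+165)
L=lambda x,y:(x/5+175,y/5+150)
f=lambda n,p:print(n,p.round(4),np.hypot(p[0],p[1]).round(3))
f("rodtop",atz(c,*L(82,157),.172)); f("rodtop dep",dep(c,*L(82,160)))
f("holder",atz(c,*L(98,252),.06))
k=atz(c,*R(533,66),.146);f("knob",k)
h=atz(c,*R(672,130),.124);f("hinge",h); print(np.linalg.norm((h-k)[:2]))
f("knob dep",dep(c,*R(533,68)));f("hinge dep",dep(c,*R(672,131)))
C=[atz(c,*R(*p),.01) for p in((490,120),(738,185),(702,340),(452,275))]
for p in C:f("corner",p)
print([np.linalg.norm(C[i]-C[i-1]) for i in range(4)], np.mean(C,0))
# other things
for n,u,v,z in(("cup",385,338,.064),("bottle",186,309,.12),("purp knob",366,246,.146),("purplerod",299,241,.15)):f(n,atz(c,u/1.5,v/1.5,z))
```

```text
rodtop [ 0.5275 -0.202   0.172 ] 0.565
rodtop dep [ 0.5295 -0.2021  0.1715] 0.567
holder [ 0.5299 -0.2039  0.06  ] 0.568
knob [0.5112 0.1909 0.146 ] 0.546
hinge [0.543  0.2666 0.124 ] 0.605
0.08211297556077443
knob dep [0.5119 0.1909 0.1451] 0.546
hinge dep [0.5452 0.2659 0.1265] 0.607
corner [0.4563 0.1864 0.01  ] 0.493
corner [0.5105 0.3286 0.01  ] 0.607
corner [0.6134 0.2908 0.01  ] 0.679
corner [0.5621 0.1519 0.01  ] 0.582
[np.float64(0.11123624206470697), np.float64(0.15221603437529685), np.float64(0.10960403992865377), np.float64(0.14807813527641103)] [0.53558874 0.23945176 0.01      ]
cup [0.64   0.0008 0.064 ] 0.64
bottle [ 0.5754 -0.4282  0.12  ] 0.717
purp knob [ 0.45   -0.0305  0.146 ] 0.451
purplerod [ 0.4302 -0.1794  0.15  ] 0.466
```

View pics/wrist0.png

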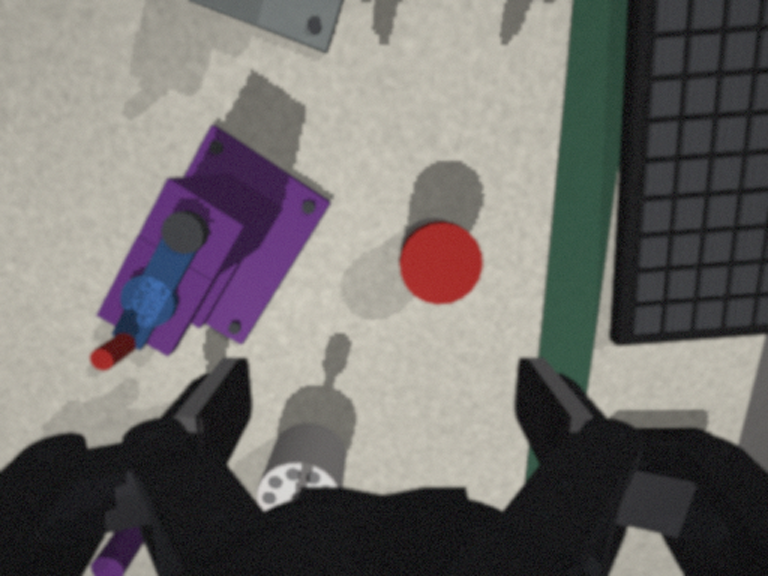

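Crop: the steel rod with the yellow handle stands in the white holder, and the grey fixture has its latch nearly shut. Heights and sizes agree: knob to hinge measures 82 mm, the plate 110×150. Wrist view: only the purple decoy, the cup and the holder. Next I'll look from above the grey fixture.

```bash
cat >> h.py <<'E'
def Q(a):
    x=np.array([0,0,-1.]);y=np.array([np.cos(a),np.sin(a),0]);z=np.cross(x,y)
    q=Ro.from_matrix(np.c_[x,y,z]).as_quat(); return np.r_[q[3],q[:3]]
E
python3 - <<'E'
from h import *
import pickle
for a in(-.36,-1.0,-1.6,-1.97,1.2):
    q=robot.ik(np.array([.48,.28,.15]),Q(a)); print(a,None if q is None else np.round(q,2))
robot.move_pose([.515,.225,.30],Q(-.36)); robot.sleep(.3)
st=sense(); c=camera("wrist"); pickle.dump((c,st),open("w1.pkl","wb")); save(c,"w1",s=1.5); print(st["clock"],st["eef_pos"])
for X in([.5112,.1909,.146],[.543,.2666,.126],[.526,.220,.115]): print(proj(c,X,st)*1.5)
E
```

```text
-0.36 [ 0.44  0.08  1.72 -0.    1.34  0.8 ]
-1.0 [ 0.44  0.08  1.72 -0.    1.34  1.44]
-1.6 [ 0.44  0.08  1.72 -0.    1.34  2.04]
-1.97 [ 0.44  0.08  1.72 -0.    1.34  2.41]
1.2 [ 0.44  0.08  1.72 -0.    1.34 -0.76]
1.425 [0.51536383 0.22408014 0.29962619]
[393.78679071 319.55840077]
[398.44164706 193.85008165]
[398.00986134 262.66034943]
```

View pics/w1.png

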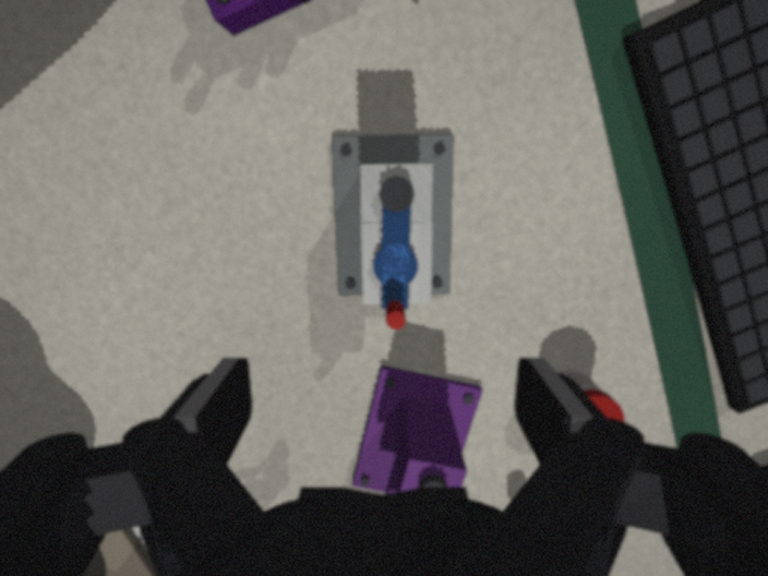

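Wrist picture: red knob top at (396,320), hinge at (397,190), bore cover at (396,263), all within about 2 px of the predictions. Next I'll swing the latch by straddling the knob with narrow jaws and following the arc.

Run:
```python
from h import *
import pickle
H=np.array([.543,.2666]); th=-.361
def P(phi,z): # knob position at latch angle phi
    a=th-np.pi/2-phi; return np.r_[H+.082*np.array([np.cos(a),np.sin(a)]),z]
robot.gripper_to(.028,20)
f0=.035
robot.move_pose(P(f0,.20),Q(th-f0)); robot.servo_line(P(f0,.144),.1)
print(sense()["contact_force"],sense()["finger_gap"],sense()["clock"])
for f in list(np.arange(.2,1.6,.15))+[1.6,1.66]:
    robot.servo_line(P(f,.144),.1 if f<1.5 else .04,Q(th-f))
    s=sense(); print(round(f,2),s["contact_force"].round(1))
robot.servo_line(P(1.6,.144),.05,Q(th-1.6))
robot.servo_line(P(1.6,.25),.2)
robot.move_pose([.515,.225,.30],Q(-.36)); robot.sleep(.3)
st=sense(); c=camera("wrist"); pickle.dump((c,st),open("w2.pkl","wb")); save(c,"w2",(170,60,370,240),4); print(st["clock"])
print((proj(c,[.526,.220,.115],st)-[170,60])*4,(proj(c,P(1.6,.146),st)-[170,60])*4)
```

```text
[ 0.28132092  0.06210426 -0.3992627 ] 0.0280230304779172 3.2667
0.2 [ 0.6 -0.3 -0. ]
0.35 [ 0.3 -1.1 -0.4]
0.5 [-0.2 -0.1 -0.2]
0.65 [-0.8 -0.5 -0.1]
0.8 [0.6 0.5 0.1]
0.95 [0.8 0.7 0.5]
1.1 [-0.2 -0.5  0.2]
1.25 [ 0.2 -0.3 -0.4]
1.4 [-0.3 -0.2  0.5]
1.55 [0.4 0.5 0.4]
1.6 [-0.3 -0.1  0. ]
1.66 [-0.2 -2.5 -0. ]
9.75
[383.84020323 463.46041417] [ 40.13796849 275.82333373]
```

```bash
ls pics
```

```text
crop1.png
scene0.png
side0.png
w1.png
w2.png
wrist0.png
```

View pics/w2.png

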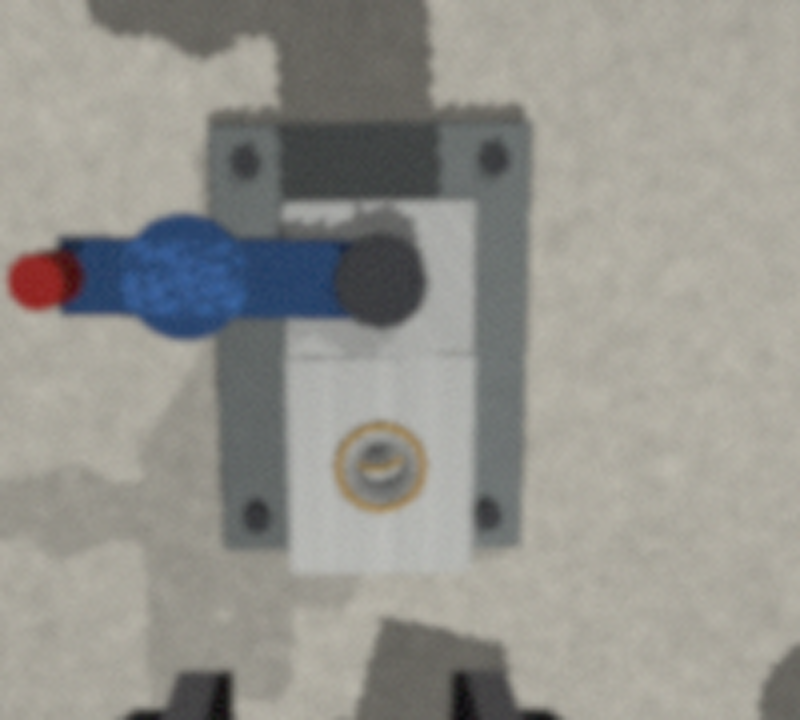

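Latch is open: the arm points to fixture −x, and the brass-ringed bore is free at crop (380,466), within about 1 mm of the estimate. Now I'll look at the rod the same way so the calibration bias cancels.

Run:
```python
from h import *
import pickle
c,st=pickle.load(open("w2.pkl","rb"))
b=atz(c,380.5/4+170,466/4+60,.115,st); print("bore",b, "rel",b-st["eef_pos"])
robot.gripper_to(.085,60)
robot.move_pose([.515,.10,.33],Q(-.36))
robot.move_pose([.529-(b-st["eef_pos"])[0],-.202-(b-st["eef_pos"])[1],.357],Q(-.36)); robot.sleep(.3)
st=sense(); c=camera("wrist"); pickle.dump((c,st),open("w3.pkl","wb")); save(c,"w3",(190,100,340,240),4); print(st["clock"],st["eef_pos"])
print((proj(c,[.5285,-.202,.172],st)-[190,100])*4)
hsv=cv2.cvtColor(c["image"],cv2.COLOR_RGB2HSV); m=cv2.inRange(hsv,(18,120,140),(35,255,255)); ys,xs=np.nonzero(m); print(xs.min(),xs.max(),ys.min(),ys.max())
```

```text
bore [0.52490801 0.21965524 0.115     ] rel [ 0.00997326 -0.00545953 -0.18494505]
12.4083 [ 0.51928715 -0.19561988  0.35701631]
[298.94422811 310.12066663]
257 274 169 186
```

View pics/w3.png

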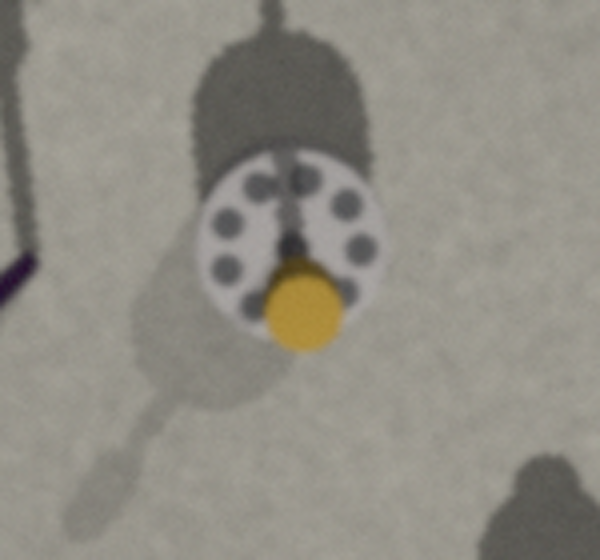

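Run:
```python
from h import *
import pickle
c,st=pickle.load(open("w3.pkl","rb"))
t=atz(c,304/4+190,312/4+100,.172,st); g=atz(c,291/4+190,246/4+100,.06,st); print("top",t,"hole",g)
p=t.copy()
robot.gripper_to(.05,60)
robot.servo_line([p[0],p[1],.24],.25); robot.servo_line([p[0],p[1],.153],.1)
print(sense()["contact_force"].round(1))
robot.gripper_to(0.0,60); robot.sleep(.2)
s=sense(); print("gap",s["finger_gap"],s["contact_force"].round(1),s["eef_pos"])
robot.servo_line([p[0],p[1],.18],.05); s=sense(); print(s["contact_force"].round(1),s["finger_gap"])
robot.servo_line([p[0],p[1],.34],.2); robot.sleep(.2)
s=sense(); print(s["contact_force"].round(1),s["finger_gap"],s["clock"])
c=camera("wrist"); side=camera("side")
a=cv2.resize(c["image"][150:384,140:380,::-1],(480,468)); 
u,v=map(int,proj(side,[p[0],p[1],.28])); b=cv2.resize(side["image"][v-60:v+57,u-40:u+40,::-1],(320,468))
cv2.imwrite("pics/g.png",np.hstack([a,b])); pickle.dump((side,u-40,v-60,s),open("g.pkl","wb"))
```

```text
top [ 0.52961014 -0.20297499  0.172     ] hole [ 0.52849999 -0.20398103  0.06      ]
[0.2 1.2 0.7]
gap 0.020629377366861365 [-1.3  0.7  5.4] [ 0.52985979 -0.20312323  0.15390953]
[ 0.4 -0.1 -1.9] 0.020400519695535507
[-0.6  0.5 -1.9] 0.02034987412110588 16.9417
```

View pics/g.png

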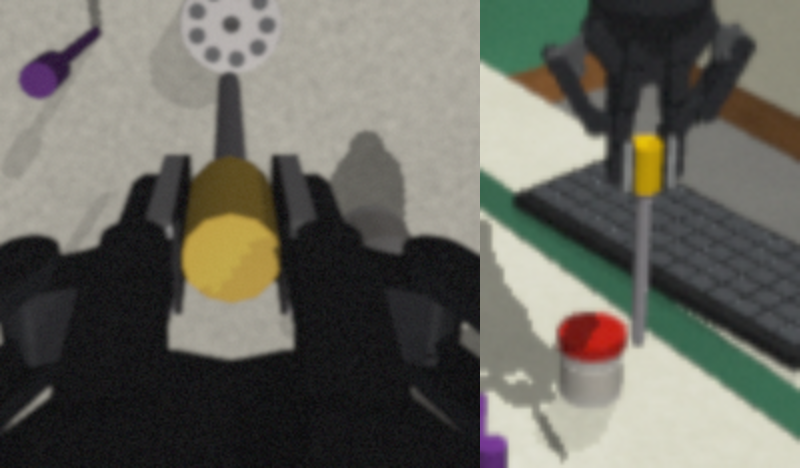

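Rod is gripped and lifted: tip at (229,75) in the wrist half, and at (638,345) in the side half. I'll measure where the tip is relative to the TCP.

Run:
```python
from h import *
import pickle
side,u0,v0,s=pickle.load(open("g.pkl","rb"))
c,_=pickle.load(open("w3.pkl","rb"))
E=s["eef_pos"]; z=E[2]-.1539+.02; print(E,z,Rq(s["eef_rot"]).round(3).tolist())
W=Rq(s["eef_rot"]).T
for n,k,u,v,zz in(("wtip",c,229/2+140,75/2+150,z),("wtop",c,231/2+140,256/2+150,z+.152),("stip",side,638-480,345,z),("stop",side,648-480,140,z+.152)):
    if n[0]=="s": u=u/4+u0;v=v/4+v0
    p=atz(k,u,v,zz,s); print(n,p,"tool",(W@(p-E)).round(4))
```

```text
[ 0.52909686 -0.20271319  0.33827356] 0.20437355648877598 [[-0.002, 0.936, -0.352], [0.001, -0.352, -0.936], [-1.0, -0.003, -0.0]]
wtip [ 0.52842136 -0.20286239  0.20437356] tool [ 0.1339 -0.0002  0.0004]
wtop [ 0.52954027 -0.20292216  0.35637356] tool [-0.0181  0.0004  0.    ]
stip [ 0.52522757 -0.20983795  0.20437356] tool [ 0.1339 -0.0007  0.0081]
stop [ 0.5295234  -0.20731401  0.35637356] tool [-0.0181  0.002   0.0042]
```

Run:
```python
from h import *
import pickle
robot.servo_line([.525,.2198,.34],.2); robot.servo_line([.525,.2198,.268],.1); robot.sleep(.3)
s=sense(); c=camera("wrist"); side=camera("side"); sc=camera("scene"); print(s["clock"],s["eef_pos"],s["finger_gap"],s["contact_force"].round(1))
a=cv2.resize(c["image"][110:290,195:315,::-1],None,fx=3,fy=3)
def cr(k,X,w,h):
    u,v=map(int,proj(k,X)); print(u-w,v-h); return cv2.resize(k["image"][v-h:v+h,u-w:u+w,::-1],(200,540),interpolation=cv2.INTER_CUBIC)
X=[.525,.2198,.14]
cv2.imwrite("pics/al.png",np.hstack([a,cr(side,X,20,54),cr(sc,X,20,54)]))
pickle.dump((c,side,sc,s),open("al.pkl","wb"))
print((proj(c,[.525,.2198,.115],s)-[195,110])*3)
```

```text
20.475 [0.52526303 0.21989743 0.26862816] 0.02048359179842228 [-0.7  0.5 -1.3]
200 98
301 126
[178.21381696 216.67804089]
```

View pics/al.png

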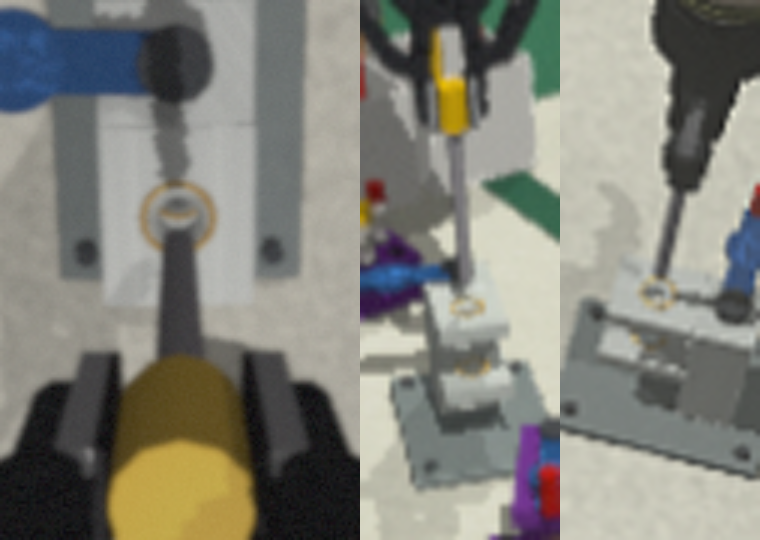

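All three views show the point right over the ring: bore at (178,216) in the wrist part, as predicted. Lowering with force checks.

Run:
```python
from h import *
import pickle
for z in(.25,.24,.23,.22,.21,.20,.195,.19,.18,.17,.162):
    robot.servo_line([.525,.2198,z],.05); s=sense(); F=s["contact_force"]; print(z,s["eef_pos"].round(4),F.round(1),s["moment"].round(2),round(s["finger_gap"],4))
    if np.linalg.norm(F)>12: print("stop");break
robot.sleep(.3); s=sense(); print(s["clock"],s["eef_pos"],s["contact_force"].round(1))
side=camera("side"); sc=camera("scene"); 
def cr(k,X,w,h):
    u,v=map(int,proj(k,X)); print(u-w,v-h); return cv2.resize(k["image"][v-h:v+h,u-w:u+w,::-1],(380,540),interpolation=cv2.INTER_CUBIC)
X=[.525,.2198,.08]
cv2.imwrite("pics/in.png",np.hstack([cr(side,X,38,54),cr(sc,X,38,54)]))
```

```text
0.25 [0.5247 0.2197 0.2495] [-0.6 -0.2 -0.4] [ 0.02  0.01 -0.03] 0.0202
0.24 [0.5247 0.2198 0.2394] [ 0.5  0.8 -1.6] [ 0.05 -0.01 -0.06] 0.0202
0.23 [0.5247 0.2197 0.2294] [ 0.3  0.7 -1.2] [0.02 0.02 0.04] 0.0202
0.22 [0.5247 0.2197 0.2193] [ 0.1  0.4 -1. ] [ 0.06 -0.03  0.01] 0.0203
0.21 [0.5247 0.2197 0.2094] [-0.5  0.2 -1.3] [0.09 0.   0.01] 0.0205
0.2 [0.5246 0.2197 0.1994] [ 0.   0.4 -1. ] [ 0.03 -0.03  0.02] 0.0204
0.195 [0.5247 0.2197 0.1945] [ 0.1  0.4 -1. ] [ 0.04 -0.    0.05] 0.0205
0.19 [0.5248 0.2197 0.1895] [ 0.  -0.3 -2.3] [ 0.06 -0.02 -0.02] 0.0203
0.18 [0.5247 0.2198 0.1794] [-0.5 -0.3 -0.6] [ 0.14 -0.09 -0.05] 0.0206
0.17 [0.5247 0.2197 0.1694] [ 0.6  0.9 -1.2] [ 0.11 -0.03  0.01] 0.0203
0.162 [0.5247 0.2197 0.1614] [-0.8  0.5 -1.6] [0.01 0.   0.  ] 0.0203
24.6917 [0.52509332 0.21982387 0.1622251 ] [-0.2  0.  -2. ]
183 112
281 136
```

View pics/in.png

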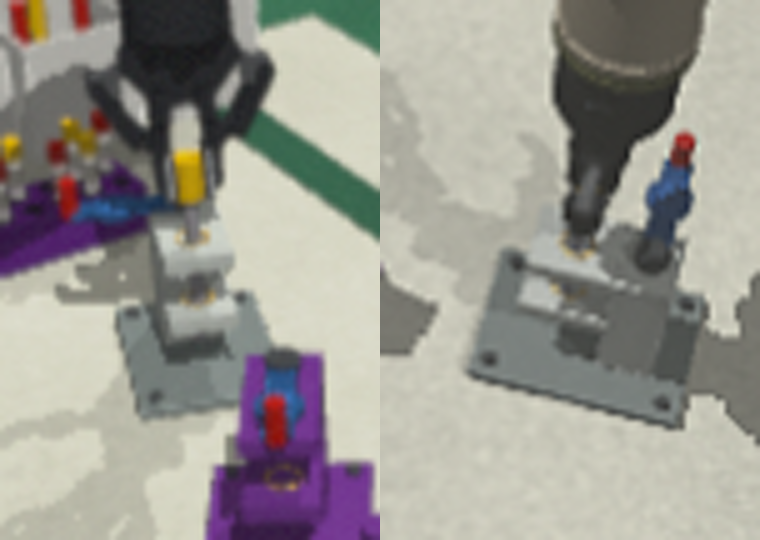

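The rod passes through both rings, entering the lower one at (195,290) in the side half. The latch is still open, contact forces are near zero, and the grip is steady. Handing in.

Run:
```python
from h import *
robot.sleep(.3); s=sense(); print(s["clock"],s["eef_pos"],s["finger_gap"],abs(s["qvel"]).max())
job.close_job()
```

```text
25.0917 [0.5249822  0.21980569 0.16200868] 0.02042105813175091 0.0009009574977486929
the job is handed in; nothing more can be done
```

I swung the grey fixture's latch open until it met its stop, then took the steel rod out of the white holder. I lowered it through the upper bushing and then the lower one, and handed the job in at 25 s still holding it.

**Last checks:**
- **Rod position:** the point is at about 28 mm height, worked out from the gripper height rather than seen directly. That is about 25 mm below the lower bushing and 18 mm above the base plate. The final side picture shows the shaft entering the lower bushing.
- **Hold:** the arm was still, with a firm grip (20.4 mm finger gap). Contact forces stayed under about 3 N during insertion.
- **Latch:** still open in the final pictures.
- **Bystanders:** the path kept clear of the cup, the tube rack and the bottle. I did not measure them again at the end.

**One disagreement:** with the rod lifted, the side camera put it 4–8 mm off and slightly tilted, while the wrist camera showed it upright and centred. I went by the wrist camera, and the contact-free insertion bore that out.

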